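# Wedge a row of circuit modules tight in the inspection holder

## Task

The three circuit modules sit loosely in the aluminium inspection holder. Take the tapered wedge (not one of the straight-sided blocks), set it upright, narrow end down, in the gap left at the open end of the row, and press it firmly down until it stops and the modules are packed tight against one another; then let go of it.

Things in the scene. Friction and masses are not known exactly. Their poses are not given: they have to be found in the camera images.
- wedge_center (a point): Centre of the loose 80 g grey wedge, 92 mm tall, standing toe down on the mat (mat top z = 3 mm). x: its 50 mm width; y: thickness; z up. Both y faces taper: 18 mm thick at the toe, 46 mm at 56 mm up; from 56 to 92 mm up a straight grip, 28 mm thick (y), 50 wide: hold it there, fingertips above the 56 mm shoulders. Half a turn is the same. Two straight grey blocks stand 0.1 m or more away.
- holder: Fixed aluminium channel on the mat, 92 (x) by 195 mm (y); origin under its centre, z up, modules in a row along y. In this frame: floor at z = 6 mm, side walls up to 24, end walls up to 50; inside 76 mm wide and y = -85.5 to 85.5. The row starts at the -y wall, the gap for the wedge is at the +y wall. Surfaces of holder and modules are smooth (friction about 0.4).
- gap (a point): On the holder's floor, its axes: where the seated wedge's toe belongs (holder x 0, y 66, z 6 mm), thickness along y. Row tight: gap 39 mm, y = 46.5 to 85.5; the wedge jams 0 to 2 mm above the floor. Start: gap 30 to 33 mm, same wall side. Driving takes 4 to 12 N down while the row slides, then rises steeply; stop at 15 to 25 N. Push it held, or let go and on its top. Friction then keeps it.
- module_c_center (a point): Centre of the module next to the gap, axes as the holder's. The 3 loose modules are grey metal cases with green boards on top, 70 (x) by 44 (y) by 44 mm high, about 250 g each, on the holder's floor, tops level with its end walls. Row tight: this point is at y = 24.5 mm in the holder's frame; at the start 6 to 9 mm more.

How it is judged:
By the outcome, as a careful person would: the job done as asked, in the order asked, and still so for the second after the job is handed in, with the robot touching nothing.
It also fails if it takes over 42 s, if anything falls off the work surface, if the arm or the gripper's body presses on something with over 40 N, if the wrist force passes 120 N, or if a joint passes its speed limit or range.

## Robot

A 7-joint arm with a two-finger parallel gripper is mounted at the origin on the work surface. World frame = base frame: x ahead of the robot, y to its left, z up, the work surface at z = 0. Lengths are in m, angles in rad, forces in N, time in s.
With the tool pointing down it reaches from about 0.425 to 0.875 m from the base axis. Payload 4.7 kg.
Tool frame: the origin (TCP) lies on the front face of the gripper's body, between the roots of the fingers; the fingertips stand 73 mm ahead of it and the grasp point (between the pads) lies 54 mm ahead of it (robot.grasp_offset is the distance from the TCP to the grasp point, in m); z points along the fingers, x is the direction in which the jaws open and shut, and the axes are right-handed (so a half turn about z gives the same grasp; the last joint's range is limited). The gripper opens to 85 mm and grips with 20 to 120 N. Pads are 22 mm wide; open, the fingers measure 114 mm over their backs; the gripper's body (76 mm by 85 mm) begins 54 mm behind the grasp point. The pads swing forward as they close: fully open they stand 13 mm farther back than shut.
Start: joints at [-1.218, 0.321, -0.07, 1.45, 0.023, 1.371, -0.057], TCP at [0.216, 0.613, 0.304] pointing down, gripper open.
Joint ranges: [-2.86, 2.86], [-0.3, 2.09], [-1.38, 1.24], [0.06, 2.45], [-1.56, 4.7], [0.09, 2.05], [-2.69, 2.69]. Speed limits (rad/s): [2.57, 2.57, 3.14, 3.14, 3.14, 3.14, 3.14].

## Interface

Orientations are given as a unit quaternion [x, y, z, w].
In Python, from plant import robot gives the robot as it stands.
- The arm moves only by the tool drive_tool, never from a script. Its argument "rows" is a list that holds one entry, the list of rows, each a list of 7 numbers: the shift along the tool's x, y, z in m, then the turn, a rotation vector about the tool's x, y, z in degrees, then the finger opening in m, from 0 to 0.0854. A call has 1 to 10 rows; each row is the pose to reach, as a shift and turn from the pose commanded when the call began, along the tool's axes at that moment; what a row does not reach only later rows make up. A row lasts 1/12 s, in which the tool goes at most 41.7 mm and 7.16 degrees, less where a joint would pass 70% of its speed; a pose out of reach is approached as far as the arm can. A call with a gripper value outside its range is refused whole. The fingers move at their own pace and stop on an object; "force" is the grip in N (left out, the last holds). Time passes only in rows, so rows that repeat a pose let the fingers close. It gives the time, the measured TCP pose, the force and the opening at its end, in the units of the state.
- robot.read_state(): the state, without advancing time (a new reading comes with each control period).
- robot.get_image(name): name is "side" or "top" or "wrist"; returns a dict with "img" (480x640x3 uint8, blue, green, red), "depth" (480x640 float32, m along the optical axis (not along the pixel's ray), 0 where there is no reading), "fx", "fy", "cx", "cy" (pixels), "rvec" (rotation vector, rad) and "tvec" (3), from world to camera coordinates, as OpenCV has them. Camera axes: x right, y down, z forward; pixel columns grow to the right and rows downward; lengths in m; the calibration is good to about 2 mm. A picture is of the moment at which its call begins.
- robot.job_done(): hands the job in, once; it reports no verdict.
Trained networks look in a picture, given as the dict that the camera call returned (one of the last four; its "shot" number tells which), for a name from the list of things; names that differ only in an ending like _2 or _b are one class to them, and where a whole thing is asked for, a point or a joint stands for the part that bears it (a point fixed in the world has none). Each returns a list of dicts, best first, with "p" (0 to 1); they miss things now and then, are a little off and sometimes report something else, mostly with a low value. They report only what shows in the picture. A call takes as long as a camera call.
- robot.cut_out(query, picture): "region" (480x640 bool, what is visible of it) and "xy" ([column, row] in pixels, amid what is visible of it).
The state is a dict: "time_s": time; "joint_pos": joint angles; "dq": joint speeds; "joint_torque": joint torques, N m; "ee_pos": TCP position; "tool_rot": TCP orientation; "ft_force": force on the tool from outside, world axes, zero at the start; "moment": the same for the moment, N m; "opening": finger opening in m.
Only numpy, scipy, OpenCV 4.12 (cv2) and the standard library are available. Lean on these libraries where they do the work, as an engineer would, in place of code of your own. Each camera call takes 0.05 s, during which the arm holds its last target.

## Working session

There is one attempt and no reset: what is moved stays moved. The work goes in short steps, Python scripts to look and compute and a tool call to move; the robot and the scene stay as the last step left them, time stands still between calls to the robot, and variables do not carry over. Pictures are saved under pics/ and viewed, and the job is handed in when it is done.

Besides the shell and the picture viewer there is one more tool, called as name([rows], argument=value, ...), one row to a line, values as JSON. drive_tool: Moves the arm, as the interface text tells. Its arguments: {"type":"object","properties":{"rows":{"type":"array"},"force":{"type":"number"}},"required":["rows"]}

```bash
ls; mkdir -p pics; cat > h.py <<'E'
import numpy as np, cv2, pickle
from scipy.spatial.transform import Rotation as R
from plant import robot
def world(d,mask=None):
    v,u=np.nonzero((d["depth"]>0) if mask is None else (mask&(d["depth"]>0)))
    z=d["depth"][v,u]
    c=np.c_[(u-d["cx"])/d["fx"]*z,(v-d["cy"])/d["fy"]*z,z]
    M=cv2.Rodrigues(np.array(d["rvec"],float))[0]
    return (c-np.array(d["tvec"]).ravel())@M, np.c_[u,v]
E
python3 - <<'E'
from h import *
s=robot.read_state()
for k,v in s.items(): print(k,np.round(v,4))
for n in ("top","side"):
    d=robot.get_image(n); pickle.dump(d,open(f"{n}0.pkl","wb"))
    cv2.imwrite(f"pics/{n}0.png",d["img"])
    for q in ("wedge_center","holder","module_c_center"):
        for r in robot.cut_out(q,d):
            w,_=world(d,r["region"])
            print(n,q,round(r["p"],2),r["xy"],r["region"].sum(),np.round(np.median(w,0),3),np.round(w.min(0),3),np.round(w.max(0),3))
E
```

```text
pics
time_s 0.0
joint_pos [-1.2178  0.3218 -0.0701  1.4517  0.0226  1.3708 -0.0569]
dq [-0.     -0.0006 -0.0005 -0.0009 -0.0015 -0.0006  0.0002]
joint_torque [-7.00000e-04 -4.93563e+01 -3.82400e-01 -3.14350e+01  1.30000e-02
  1.14000e-02  0.00000e+00]
ee_pos [0.216  0.6126 0.3028]
tool_rot [ 8.162e-01  5.778e-01 -7.000e-04  6.000e-04]
ft_force [0.3652 0.463  0.053 ]
moment [-0.055   0.007  -0.0175]
opening 0.0853
top wedge_center 0.65 [177.9, 220.9] 1142 [0.522 0.28  0.092] [ 0.493  0.254 -0.   ] [0.568 0.333 0.098]
top holder 0.89 [399.9, 192.2] 2324 [ 0.588 -0.086  0.026] [ 0.509 -0.244  0.   ] [ 0.676 -0.031  0.057]
top module_c_center 0.84 [416.6, 183.3] 1311 [ 0.598 -0.107  0.052] [ 0.559 -0.142  0.005] [ 0.648 -0.076  0.058]
top module_c_center 0.42 [177.8, 220.9] 1060 [0.522 0.279 0.092] [0.493 0.254 0.001] [0.563 0.314 0.098]
top module_c_center 0.31 [400.9, 191.6] 2427 [ 0.588 -0.088  0.026] [ 0.509 -0.244  0.001] [ 0.672 -0.031  0.057]
side wedge_center 0.79 [294.1, 187.3] 1494 [0.525 0.27  0.06 ] [ 0.495  0.248 -0.003] [0.572 0.468 0.098]
side holder 0.66 [370.3, 402.3] 5048 [ 0.583 -0.211  0.032] [ 0.509 -0.251 -0.   ] [0.689 0.02  0.057]
side module_c_center 0.59 [376.2, 337.0] 1337 [ 0.605 -0.116  0.054] [ 0.564 -0.151  0.014] [ 0.644 -0.053  0.057]
```

View pics/top0.png

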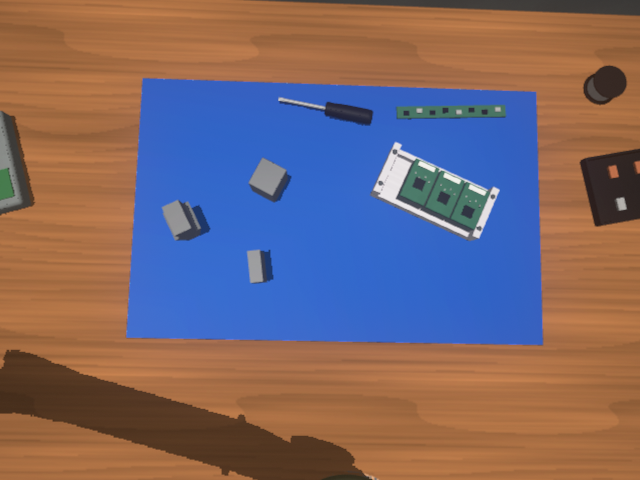

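View pics/side0.png

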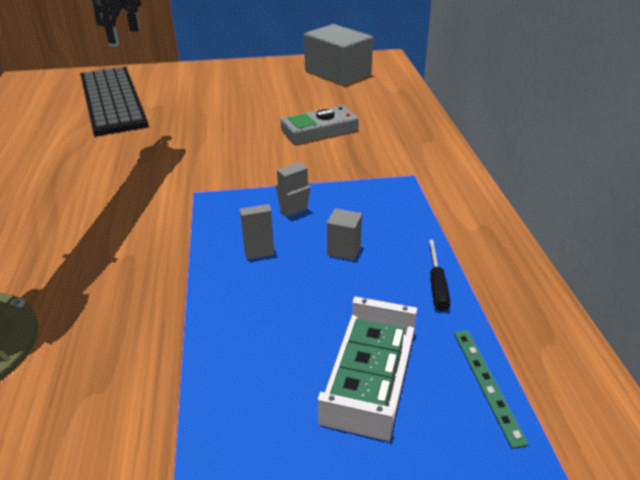

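The top picture shows the wedge at (178,221), with its shoulders visible. The straight blocks are at (268,180) and (258,266). The holder is at (435,190), with its gap at the left end near (388,170). Next I'll measure the wedge and holder poses.

```bash
python3 - <<'E'
from h import *
for n in ("top","side"):
    d=pickle.load(open(f"{n}0.pkl","rb"))
    w,uv=world(d); img=d["img"][uv[:,1],uv[:,0]].astype(int)
    m=(abs(w[:,0]-.525)<.06)&(abs(w[:,1]-.285)<.05)
    for lo,hi in ((.085,.105),(.045,.07)):
        q=w[m&(w[:,2]>lo)&(w[:,2]<hi)]
        if len(q)>5: print(n,"wedge",lo,len(q),cv2.minAreaRect(q[:,:2].astype(np.float32)*1000),q[:,2].mean().round(4),q.mean(0).round(4))
    m=(abs(w[:,0]-.59)<.12)&(w[:,1]<0)&(w[:,1]>-.3)&(w[:,2]>.044)&(w[:,2]<.065)
    q=w[m]; r=cv2.minAreaRect(q[:,:2].astype(np.float32)*1000)
    print(n,"holder",len(q),r,q[:,2].mean())
    g=m&(img[:,1]>img[:,2]+20)
    q=w[g]; print(n,"green",len(q),cv2.minAreaRect(q[:,:2].astype(np.float32)*1000))
    m2=(abs(w[:,0]-.59)<.12)&(w[:,1]<0)&(w[:,1]>-.3)&(w[:,2]>.018)&(w[:,2]<.065)
    q=w[m2]; print(n,"holder all",len(q),cv2.minAreaRect(q[:,:2].astype(np.float32)*1000))
    x,y,ww,hh=(150,130,130,160) if n=="top" else (220,150,160,120)
    cv2.imwrite(f"pics/{n}_c.png",np.hstack([cv2.resize(d["img"][195:245,150:220],None,fx=5.5,fy=5.5),cv2.resize(d["img"][135:245,365:505],(385,275))]) if n=="top" else cv2.resize(d["img"][290:440,310:430],None,fx=4,fy=4))
E
```

```text
top wedge 0.085 609 ((525.2410278320312, 284.68341064453125), (51.49546432495117, 28.533124923706055), 27.07579803466797) 0.0943 [0.5247 0.2839 0.0943]
top wedge 0.045 318 ((525.019287109375, 284.69342041015625), (50.48497772216797, 46.267669677734375), 27.68619728088379) 0.0593 [0.5236 0.276  0.0593]
top holder 4127 ((589.1617431640625, -139.20787048339844), (195.65869140625, 93.29344940185547), 66.54320526123047) 0.05243405594839422
top green 2522 ((586.982421875, -155.64117431640625), (139.50144958496094, 80.00912475585938), 66.64403533935547)
top holder all 5402 ((589.2818603515625, -139.25933837890625), (195.63316345214844, 93.69404602050781), 66.49864959716797)
side wedge 0.085 360 ((525.7316284179688, 280.9512634277344), (52.86166763305664, 34.937538146972656), 30.837963104248047) 0.0934 [0.5256 0.2766 0.0934]
side wedge 0.045 415 ((526.5943603515625, 279.27545166015625), (53.5526237487793, 47.1352653503418), 26.369991302490234) 0.0581 [0.5256 0.267  0.0581]
side holder 5966 ((590.2217407226562, -142.27255249023438), (198.71359252929688, 92.16607666015625), 66.47100067138672) 0.05310956867878758
side green 3451 ((584.6546630859375, -155.43618774414062), (140.5043182373047, 70.1622543334961), 66.10527038574219)
side holder all 8625 ((590.121826171875, -142.20196533203125), (198.72975158691406, 92.56609344482422), 66.40894317626953)
```

View pics/top_c.png

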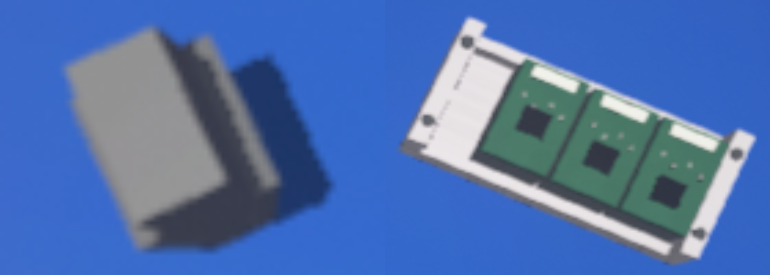

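```bash
cat >> h.py <<'E'
def go(x,y,z,ang):
    """shift/turn in tool axes to reach TCP xyz, tool x at world angle ang deg, pointing down"""
    s=robot.read_state(); Rc=R.from_quat(s["tool_rot"])
    a=np.radians(ang); Rt=R.from_matrix(np.array([[np.cos(a),np.sin(a),0],[np.sin(a),-np.cos(a),0],[0,0,-1]]))
    print("now",np.round(s["ee_pos"],4),"t",round(s["time_s"],2),"open",round(s["opening"],4),"F",np.round(s["ft_force"],2))
    print("shift",np.round(Rc.inv().apply(np.array([x,y,z])-s["ee_pos"]),4),"turn",np.round((Rc.inv()*Rt).as_rotvec(degrees=True),2))
E
python3 -c "
from h import *
go(.5255,.284,.24,117.1)"
```

```text
now [0.216  0.613  0.3038] t 0.4 open 0.0857 F [-0.2  -0.62 -0.12]
shift [-0.2075  0.4012  0.0638] turn [-0.000e+00  1.000e-02 -4.651e+01]
```

drive_tool([
  [[-0.02,0.04,0.006,0,0,-5,0.085],[-0.042,0.08,0.013,0,0,-10,0.085],[-0.06,0.12,0.02,0,0,-16,0.085],[-0.083,0.16,0.026,0,0,-21,0.085],[-0.104,0.2,0.032,0,0,-26,0.085],[-0.125,0.24,0.04,0,0,-32,0.085],[-0.145,0.28,0.045,0,0,-37,0.085],[-0.166,0.32,0.05,0,0,-42,0.085],[-0.187,0.36,0.058,0,0,-46.5,0.085],[-0.2075,0.401,0.064,0,0,-46.5,0.085]],
], force=60)

```text
time_s: 1.23
ee_pos: [0.4994, 0.3107, 0.2455]
tool_rot: [0.52, 0.854, 0.0, 0.0]
ft_force: [0.4, 1.1, -0.4]
opening: 0.0846
```

drive_tool([
  [[0,0,0,0,0,0,0.085],[0,0,0,0,0,0,0.085],[0,0,0,0,0,0,0.085]],
])

```text
time_s: 1.48
ee_pos: [0.4982, 0.3127, 0.2454]
tool_rot: [0.522, 0.853, 0.0, -0.0]
ft_force: [-0.2, 0.2, 0.3]
opening: 0.0851
```

```bash
python3 - <<'E'
from h import *
go(.5255,.284,.137,117.1)
d=robot.get_image("wrist"); cv2.imwrite("pics/wr1.png",d["img"])
w,uv=world(d)
m=(abs(w[:,0]-.525)<.06)&(abs(w[:,1]-.285)<.06)
for lo,hi in ((.085,.105),(.045,.07)):
    q=w[m&(w[:,2]>lo)&(w[:,2]<hi)]
    if len(q)>5: print(lo,len(q),cv2.minAreaRect(q[:,:2].astype(np.float32)*1000),q[:,2].mean().round(4))
E
```

```text
now [0.4982 0.3127 0.2454] t 1.48 open 0.0851 F [-0.23  0.21  0.26]
shift [-0.0381  0.0113  0.1084] turn [-0.01 -0.05 -0.04]
0.085 4463 ((525.9598999023438, 283.8840637207031), (51.02622604370117, 28.51651382446289), 27.20905876159668) 0.0941
0.045 1886 ((525.8189697265625, 283.8094482421875), (50.61116409301758, 46.21072769165039), 27.577075958251953) 0.0588
```

View pics/wr1.png

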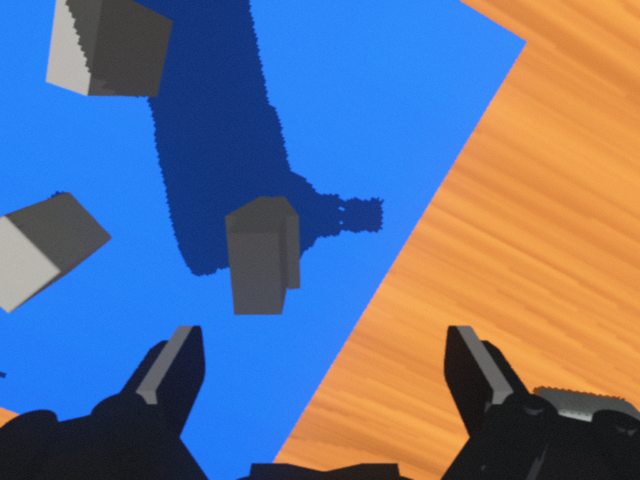

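The wrist picture shows the wedge at (262,255), aligned with the jaws. Its centre comes out at (0.526, 0.284) with yaw 27.3°, which agrees with the top camera.

drive_tool([
  [[-0.019,0.006,0.0,0,0,0,0.085],[-0.038,0.0115,0.0,0,0,0,0.085],[-0.038,0.0115,0.02,0,0,-0.2,0.085],[-0.038,0.0115,0.05,0,0,-0.2,0.085],[-0.038,0.0115,0.08,0,0,-0.2,0.085],[-0.038,0.0115,0.1,0,0,-0.2,0.085],[-0.038,0.0115,0.108,0,0,-0.2,0.085],[-0.038,0.0115,0.108,0,0,-0.2,0.085],[-0.038,0.0115,0.108,0,0,-0.2,0.085]],
])

```text
time_s: 2.28
ee_pos: [0.5257, 0.2852, 0.1382]
tool_rot: [0.52, 0.854, 0.0, 0.0]
ft_force: [-0.6, 0.7, 0.3]
opening: 0.085
```

```bash
python3 -c "
from h import *
go(.526,.284,.137,117.3)"
```

```text
now [0.5257 0.2852 0.1382] t 2.28 open 0.085 F [-0.58  0.75  0.32]
shift [-0.0012 -0.0003  0.0012] turn [ 0.05 -0.02  0.1 ]
```

drive_tool([
  [[-0.001,0,0.001,0,0,0,0.03],[-0.001,0,0.001,0,0,0,0.02],[-0.001,0,0.001,0,0,0,0.02],[-0.001,0,0.001,0,0,0,0.02],[-0.001,0,0.001,0,0,0,0.02],[-0.001,0,0.001,0,0,0,0.02],[-0.001,0,0.001,0,0,0,0.02],[-0.001,0,0.001,0,0,0,0.02]],
], force=60)

```text
time_s: 2.95
ee_pos: [0.5269, 0.2833, 0.1373]
tool_rot: [0.52, 0.854, 0.001, 0.0]
ft_force: [-0.4, -0.4, 5.5]
opening: 0.0271
```

drive_tool([
  [[0,0,-0.01,0,0,0,0.02],[0,0,-0.03,0,0,0,0.02],[0,0,-0.06,0,0,0,0.02],[0,0,-0.08,0,0,0,0.02],[0,0,-0.1,0,0,0,0.02],[0,0,-0.1,0,0,0,0.02]],
])

```text
time_s: 3.45
ee_pos: [0.528, 0.2837, 0.2411]
tool_rot: [0.52, 0.854, 0.003, 0.002]
ft_force: [0.4, 1.3, -0.0]
opening: 0.027
```

```bash
python3 - <<'E'
from h import *
H=np.array([.5895,-.140]);u=np.array([np.cos(np.radians(66.5)),np.sin(np.radians(66.5))])
p=H+.0697*u; print(p)
go(p[0],p[1],.237,66.5)
for n in("wrist","side"):
    d=robot.get_image(n); cv2.imwrite(f"pics/{n}2.png",d["img"])
E
```

```text
[ 0.61729281 -0.07608091]
now [0.528  0.2837 0.2411] t 3.45 open 0.027 F [ 0.37  1.26 -0.02]
shift [-0.3607 -0.0855  0.0033] turn [ 0.36 -0.21 50.78]
```

View pics/wrist2.png

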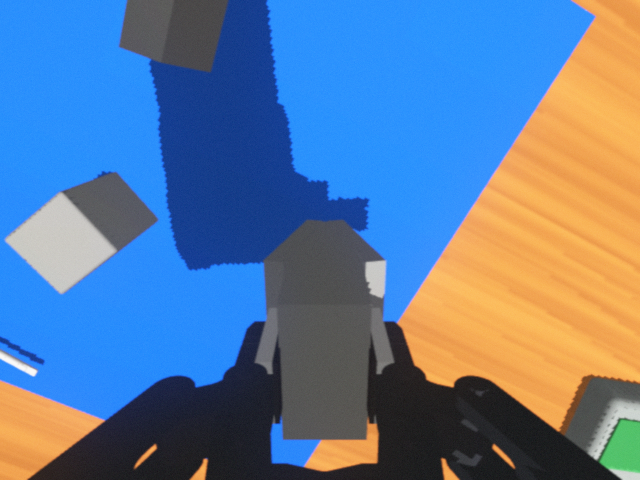

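View pics/side2.png

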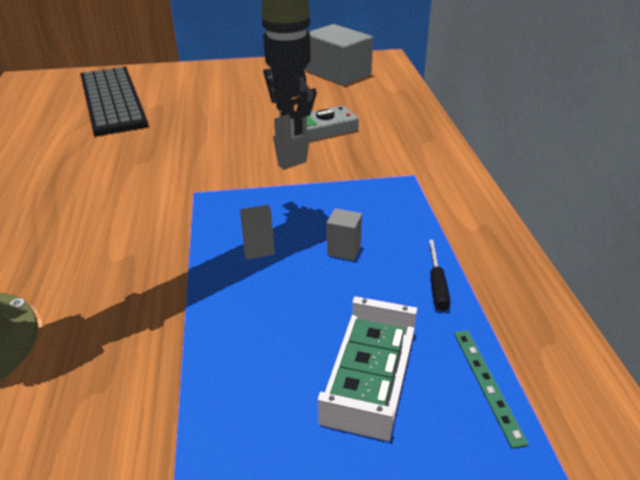

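The wedge is held upright between the pads, at (325,330) in the wrist picture. I'll carry it raised to above the gap.

drive_tool([
  [[0,0,-0.03,0,0,0,0.02],[-0.03,-0.007,-0.04,0,0,5,0.02],[-0.07,-0.016,-0.04,0,0,11,0.02],[-0.11,-0.026,-0.04,0,0,17,0.02],[-0.15,-0.036,-0.04,0,0,23,0.02],[-0.19,-0.045,-0.04,0,0,29,0.02],[-0.23,-0.055,-0.04,0,0,35,0.02],[-0.27,-0.064,-0.04,0,0,40,0.02],[-0.31,-0.074,-0.04,0,0,46,0.02],[-0.34,-0.081,-0.03,0,0,50.8,0.02]],
])

```text
time_s: 4.38
ee_pos: [0.6103, -0.061, 0.2664]
tool_rot: [0.839, 0.545, -0.0, 0.001]
ft_force: [0.3, 0.0, -0.1]
opening: 0.0273
```

drive_tool([
  [[0,0,0,0,0,0,0.02],[0,0,0,0,0,0,0.02],[0,0,0,0,0,0,0.02],[0,0,0,0,0,0,0.02]],
])

```text
time_s: 4.72
ee_pos: [0.6099, -0.0544, 0.2654]
tool_rot: [0.836, 0.549, -0.0, -0.001]
ft_force: [-0.6, -0.1, -0.8]
opening: 0.0271
```

```bash
python3 - <<'E'
from h import *
go(.6173,-.0761,.18,66.5)
d=robot.get_image("wrist"); cv2.imwrite("pics/wr3.png",d["img"]); pickle.dump(d,open("w3.pkl","wb"))
w,uv=world(d)
m=(abs(w[:,0]-.59)<.12)&(w[:,1]<0.05)&(w[:,1]>-.3)&(w[:,2]>.044)&(w[:,2]<.062)
q=w[m]; print(len(q),cv2.minAreaRect(q[:,:2].astype(np.float32)*1000),q[:,2].mean())
H=np.array([.5895,-.14]);a=np.radians(66.5);u=np.array([np.cos(a),np.sin(a)]);v=np.array([u[1],-u[0]])
ly=(q[:,:2]-H)@u; lx=(q[:,:2]-H)@v
print(np.c_[np.histogram(ly*1000,bins=np.arange(-20,110,3))[1][:-1],np.histogram(ly*1000,bins=np.arange(-20,110,3))[0]].astype(int).tolist())
k=ly>.07; print("lx wall",np.percentile(lx[k],[0.5,99.5]),"wall y",np.percentile(ly[k],[.5,99.5]))
d=robot.get_image("side"); cv2.imwrite("pics/s3.png",d["img"])
E
```

```text
now [ 0.6099 -0.0544  0.2654] t 4.72 open 0.0271 F [-0.58 -0.11 -0.79]
shift [-0.0171  0.0156  0.0854] turn [-0.12 -0.01  0.16]
21369 ((590.2855224609375, -140.32131958007812), (195.91798400878906, 92.68347930908203), 66.52120208740234) 0.05238326806019766
[[-20, 422], [-17, 406], [-14, 412], [-11, 405], [-8, 434], [-5, 404], [-2, 413], [1, 417], [4, 651], [7, 20], [10, 399], [13, 410], [16, 414], [19, 401], [22, 407], [25, 408], [28, 413], [31, 415], [34, 406], [37, 407], [40, 423], [43, 307], [46, 257], [49, 233], [52, 218], [55, 0], [58, 0], [61, 0], [64, 0], [67, 0], [70, 0], [73, 0], [76, 0], [79, 0], [82, 0], [85, 123], [88, 161], [91, 194], [94, 155], [97, 60], [100, 0], [103, 0], [106, 0]]
lx wall [-0.04532068 -0.01861097] wall y [0.08637524 0.09792403]
```

View pics/wr3.png

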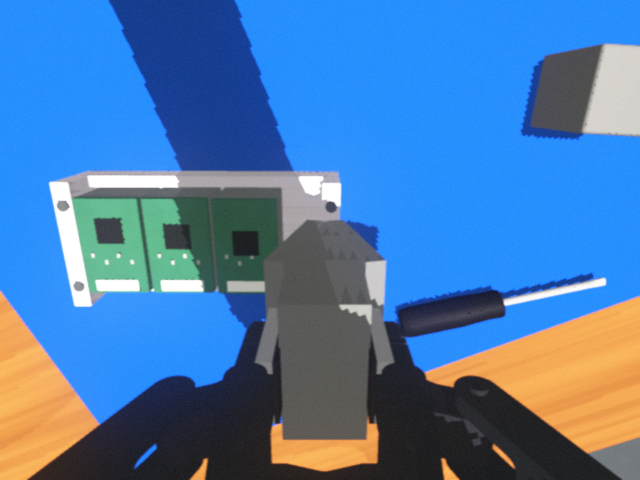

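View pics/s3.png

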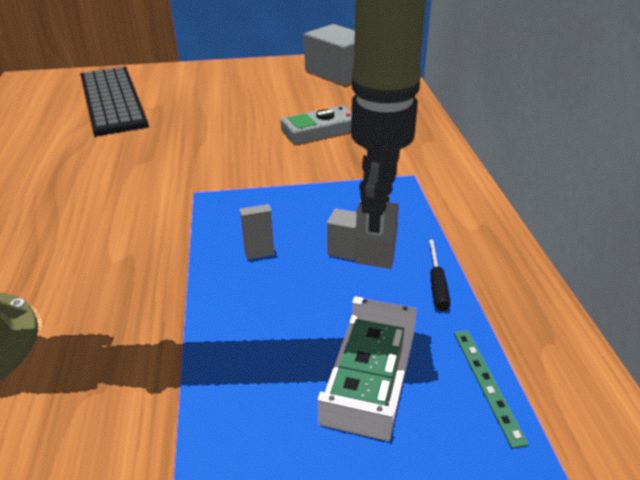

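The wrist picture shows the holder corners from (60,185) to (335,180). The gap is at about (305,200), from y ≈ 54 to 85.5 mm. The wrist fit gives a holder centre of (0.5903, -0.1403) and yaw 66.5°, which matches the other cameras. Next I'll move over the gap.

drive_tool([
  [[-0.008,0.008,0.01,0,0,0,0.02],[-0.0167,0.0164,0.02,0,0,0,0.02],[-0.0167,0.0164,0.045,0,0,0,0.02],[-0.0167,0.0164,0.065,0,0,0,0.02],[-0.0167,0.0164,0.075,0,0,0,0.02],[-0.0167,0.0164,0.075,0,0,0,0.02],[-0.0167,0.0164,0.075,0,0,0,0.02]],
])

```text
time_s: 5.4
ee_pos: [0.6185, -0.0788, 0.1908]
tool_rot: [0.836, 0.548, -0.001, -0.0]
ft_force: [0.6, -0.2, -0.7]
opening: 0.0272
```

```bash
python3 - <<'E'
from h import *
go(.6182,-.0761,.162,66.5)
d=robot.get_image("side"); cv2.imwrite("pics/s4.png",cv2.resize(d["img"][180:450,280:460],None,fx=2.2,fy=2.2))
E
```

```text
now [ 0.6185 -0.0788  0.1908] t 5.4 open 0.0272 F [ 0.63 -0.2  -0.72]
shift [ 0.0024 -0.0013  0.0288] turn [-0.05  0.05 -0.03]
```

View pics/s4.png

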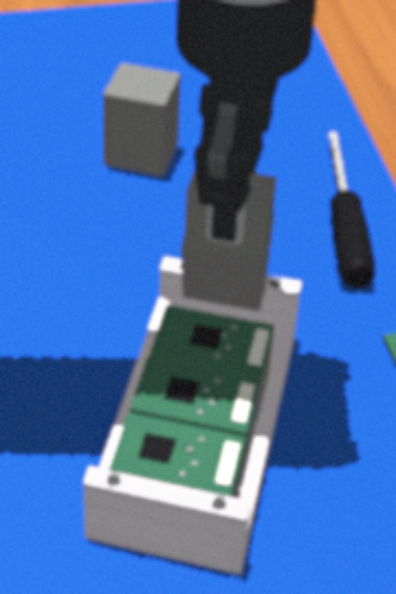

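The side crop shows the toe over the gap, between module c and the end wall. I'll lower it until it just makes contact.

drive_tool([
  [[0.0024,-0.001,0.0,0,0,0,0.02],[0.0024,-0.001,0.006,0,0,0,0.02],[0.0024,-0.001,0.012,0,0,0,0.02],[0.0024,-0.001,0.018,0,0,0,0.02],[0.0024,-0.001,0.022,0,0,0,0.02],[0.0024,-0.001,0.024,0,0,0,0.02],[0.0024,-0.001,0.024,0,0,0,0.02]],
])

```text
time_s: 6.03
ee_pos: [0.6182, -0.0756, 0.1665]
tool_rot: [0.836, 0.548, -0.001, -0.0]
ft_force: [0.3, 0.9, -1.1]
opening: 0.0271
```

```bash
python3 - <<'E'
from h import *
go(.6182,-.0761,.16,66.5)
E
```

```text
now [ 0.6182 -0.0756  0.1665] t 6.03 open 0.0271 F [ 0.3   0.88 -1.06]
shift [-0.0004  0.0002  0.0065] turn [-0.07  0.03 -0.02]
```

drive_tool([
  [[-0.0003,0,0.002,0,0,0,0.02],[-0.0003,0,0.004,0,0,0,0.02],[-0.0003,0,0.006,0,0,0,0.02],[-0.0003,0,0.006,0,0,0,0.02]],
])

```text
time_s: 6.37
ee_pos: [0.6184, -0.0766, 0.1612]
tool_rot: [0.836, 0.548, -0.0, 0.0]
ft_force: [-0.0, -1.2, -1.5]
opening: 0.0265
```

drive_tool([
  [[-0.0004,0,0.001,0,0,0,0.02],[-0.0008,0,0.002,0,0,0,0.02],[-0.001,0,0.003,0,0,0,0.02],[-0.001,0,0.003,0,0,0,0.02]],
])

```text
time_s: 6.7
ee_pos: [0.6182, -0.0772, 0.1587]
tool_rot: [0.836, 0.548, 0.0, 0.0]
ft_force: [-0.2, -1.8, 0.7]
opening: 0.0272
```

drive_tool([
  [[-0.0003,0,0.001,0,0,0,0.02],[-0.0005,0,0.002,0,0,0,0.02],[-0.0008,0,0.003,0,0,0,0.02],[-0.0008,0,0.003,0,0,0,0.02]],
])

```text
time_s: 7.03
ee_pos: [0.6182, -0.078, 0.1557]
tool_rot: [0.836, 0.548, 0.0, 0.0]
ft_force: [0.1, -1.5, 4.6]
opening: 0.0271
```

drive_tool([
  [[-0.0003,0,0.001,0,0,0,0.02],[-0.0005,0,0.002,0,0,0,0.02],[-0.0008,0,0.003,0,0,0,0.02],[-0.0008,0,0.003,0,0,0,0.02]],
])

```text
time_s: 7.37
ee_pos: [0.6176, -0.0786, 0.1522]
tool_rot: [0.836, 0.548, 0.0, 0.0]
ft_force: [-0.5, -2.6, 3.8]
opening: 0.027
```

drive_tool([
  [[-0.0003,0,0.001,0,0,0,0.02],[-0.0005,0,0.002,0,0,0,0.02],[-0.0008,0,0.003,0,0,0,0.02],[-0.0008,0,0.003,0,0,0,0.02]],
])

```text
time_s: 7.7
ee_pos: [0.6175, -0.0792, 0.1499]
tool_rot: [0.836, 0.548, 0.0, 0.0]
ft_force: [-0.3, -1.8, 6.8]
opening: 0.0275
```

Force is as expected. The toe is about 6.5 mm above the floor, so I'll take smaller steps.

drive_tool([
  [[-0.0003,0,0.001,0,0,0,0.02],[-0.0005,0,0.002,0,0,0,0.02],[-0.0005,0,0.002,0,0,0,0.02]],
])

```text
time_s: 7.95
ee_pos: [0.6174, -0.0797, 0.148]
tool_rot: [0.836, 0.548, 0.0, 0.0]
ft_force: [-0.2, -2.5, 5.9]
opening: 0.0273
```

drive_tool([
  [[-0.0003,0,0.001,0,0,0,0.02],[-0.0003,0,0.001,0,0,0,0.02],[-0.0003,0,0.001,0,0,0,0.02]],
])

```text
time_s: 8.2
ee_pos: [0.6173, -0.0799, 0.1471]
tool_rot: [0.836, 0.548, 0.001, 0.0]
ft_force: [-0.6, -3.0, 7.1]
opening: 0.027
```

drive_tool([
  [[-0.0003,0,0.001,0,0,0,0.02],[-0.0003,0,0.001,0,0,0,0.02],[-0.0003,0,0.001,0,0,0,0.02]],
])

```text
time_s: 8.45
ee_pos: [0.6173, -0.0801, 0.1461]
tool_rot: [0.836, 0.548, 0.001, 0.0]
ft_force: [-1.0, -2.4, 7.2]
opening: 0.0273
```

drive_tool([
  [[-0.0002,0,0.001,0,0,0,0.02],[-0.0002,0,0.001,0,0,0,0.02],[-0.0002,0,0.001,0,0,0,0.02]],
])

```text
time_s: 8.7
ee_pos: [0.6172, -0.0803, 0.1453]
tool_rot: [0.836, 0.548, 0.001, 0.0]
ft_force: [-1.3, -2.2, 7.7]
opening: 0.0272
```

drive_tool([
  [[-0.0002,0,0.0006,0,0,0,0.02],[-0.0002,0,0.0006,0,0,0,0.02],[-0.0002,0,0.0006,0,0,0,0.02]],
])

```text
time_s: 8.95
ee_pos: [0.6173, -0.0804, 0.145]
tool_rot: [0.836, 0.548, 0.001, 0.0]
ft_force: [-1.7, -2.7, 8.6]
opening: 0.0274
```

drive_tool([
  [[-0.0002,0,0.001,0,0,0,0.02],[-0.0002,0,0.001,0,0,0,0.02],[-0.0002,0,0.001,0,0,0,0.02]],
])

```text
time_s: 9.2
ee_pos: [0.6173, -0.0806, 0.1443]
tool_rot: [0.836, 0.548, 0.001, 0.0]
ft_force: [-2.9, -2.2, 10.9]
opening: 0.0272
```

drive_tool([
  [[-0.0001,0,0.0005,0,0,0,0.02],[-0.0001,0,0.0005,0,0,0,0.02],[-0.0001,0,0.0005,0,0,0,0.02]],
])

```text
time_s: 9.45
ee_pos: [0.6173, -0.0806, 0.1443]
tool_rot: [0.836, 0.548, 0.001, 0.0]
ft_force: [-2.6, -1.4, 11.9]
opening: 0.0271
```

drive_tool([
  [[0,0,0.001,0,0,0,0.02],[0,0,0.001,0,0,0,0.02],[0,0,0.001,0,0,0,0.02]],
])

```text
time_s: 9.7
ee_pos: [0.6174, -0.0807, 0.144]
tool_rot: [0.836, 0.548, 0.001, 0.0]
ft_force: [-4.8, -2.2, 16.2]
opening: 0.0273
```

drive_tool([
  [[0,0,0.001,0,0,0,0.02],[0,0,0.001,0,0,0,0.02],[0,0,0.001,0,0,0,0.02]],
])

```text
time_s: 9.95
ee_pos: [0.6174, -0.0808, 0.1438]
tool_rot: [0.836, 0.548, 0.001, 0.0]
ft_force: [-5.4, -1.1, 21.1]
opening: 0.0275
```

It has stopped rising steeply at 21 N, and the tool no longer moves. I'll look before releasing.

```bash
cat > look.py <<'E'
from h import *
import sys
k=sys.argv[1]
H=np.array([.5903,-.1403]);a=np.radians(66.5);u=np.array([np.cos(a),np.sin(a)]);v=np.array([u[1],-u[0]])
for n in("wrist","side","top"):
    d=robot.get_image(n)
    im={"wrist":d["img"],"side":cv2.resize(d["img"][180:450,280:460],None,fx=2.2,fy=2.2),"top":cv2.resize(d["img"][130:250,360:510],None,fx=5,fy=5)}[n]
    cv2.imwrite(f"pics/{n}{k}.png",im)
    w,uv=world(d); lx=(w[:,:2]-H)@v*1000; ly=(w[:,:2]-H)@u*1000; z=w[:,2]*1000
    m=(abs(lx)<15)&(z>48)&(z<57)&(abs(ly)<99)
    h,e=np.histogram(ly[m],bins=np.arange(-100,100,2)); print(n,"ly hist",[(int(x),int(c)) for x,c in zip(e,h) if x>-100])
    m=(abs(lx)<40)&(abs(ly-66)<30)&(z>90)&(z<110)
    if m.sum()>20: print("top of wedge z",z[m].mean(),cv2.minAreaRect(np.c_[lx[m],ly[m]].astype(np.float32)))
E
python3 look.py 5
```

```text
wrist ly hist [(-98, 0), (-96, 0), (-94, 0), (-92, 0), (-90, 0), (-88, 0), (-86, 0), (-84, 0), (-82, 0), (-80, 0), (-78, 0), (-76, 2), (-74, 37), (-72, 121), (-70, 165), (-68, 273), (-66, 294), (-64, 309), (-62, 299), (-60, 298), (-58, 283), (-56, 345), (-54, 318), (-52, 293), (-50, 327), (-48, 289), (-46, 310), (-44, 306), (-42, 302), (-40, 302), (-38, 312), (-36, 297), (-34, 312), (-32, 301), (-30, 262), (-28, 303), (-26, 290), (-24, 315), (-22, 304), (-20, 279), (-18, 310), (-16, 311), (-14, 297), (-12, 317), (-10, 317), (-8, 300), (-6, 307), (-4, 298), (-2, 309), (0, 305), (2, 298), (4, 302), (6, 310), (8, 303), (10, 296), (12, 301), (14, 295), (16, 298), (18, 294), (20, 315), (22, 300), (24, 314), (26, 307), (28, 298), (30, 306), (32, 292), (34, 254), (36, 233), (38, 246), (40, 168), (42, 0), (44, 0), (46, 0), (48, 0), (50, 0), (52, 0), (54, 0), (56, 0), (58, 0), (60, 0), (62, 0), (64, 0), (66, 0), (68, 0), (70, 0), (72, 0), (74, 0), (76, 0), (78, 0), (80, 0), (82, 0), (84, 0), (86, 0), (88, 0), (90, 82), (92, 237), (94, 239), (96, 233)]
top of wedge z 100.87420364240576 ((0.763
[... 1618 characters left out ...]
), (-24, 0), (-22, 0), (-20, 0), (-18, 0), (-16, 0), (-14, 0), (-12, 0), (-10, 0), (-8, 0), (-6, 0), (-4, 0), (-2, 0), (0, 0), (2, 0), (4, 0), (6, 0), (8, 0), (10, 0), (12, 0), (14, 0), (16, 0), (18, 0), (20, 0), (22, 0), (24, 0), (26, 3), (28, 8), (30, 13), (32, 12), (34, 13), (36, 9), (38, 10), (40, 11), (42, 2), (44, 0), (46, 0), (48, 0), (50, 0), (52, 0), (54, 0), (56, 0), (58, 0), (60, 0), (62, 0), (64, 0), (66, 0), (68, 0), (70, 0), (72, 0), (74, 0), (76, 0), (78, 0), (80, 0), (82, 0), (84, 0), (86, 0), (88, 5), (90, 11), (92, 18), (94, 17), (96, 15)]
top of wedge z 100.18136517189541 ((-16.398693084716797, 67.66036224365234), (53.06938934326172, 21.141647338867188), 87.94210052490234)
```

View pics/side5.png

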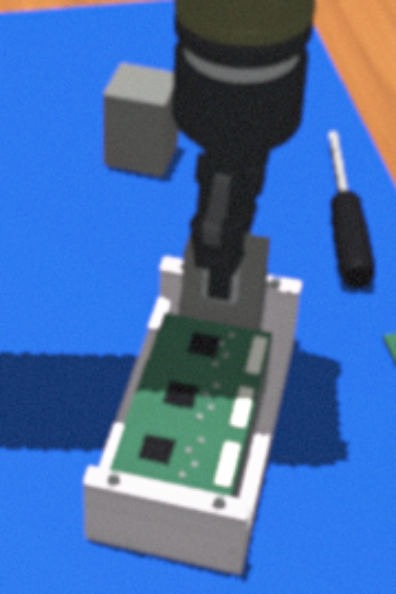

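View pics/wrist5.png

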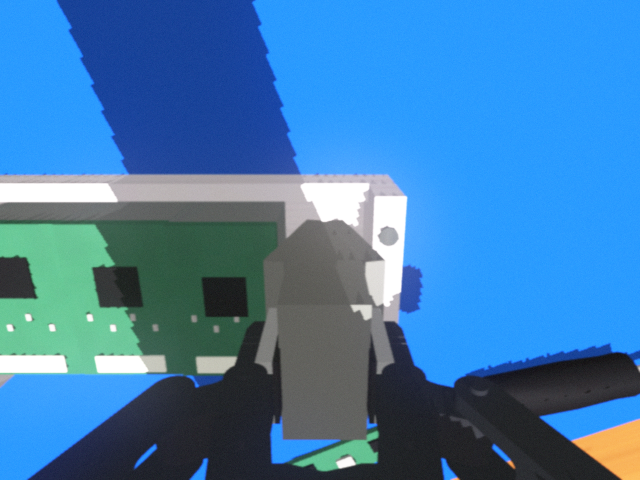

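All three boards now touch each other (side crop 110–270 × 320–490), with no gaps left between the modules. The wedge top is at about z = 101 mm, so the toe is about 0–1 mm above the floor. I'll relieve the push, open the jaws and check.

drive_tool([
  [[0,0,-0.002,0,0,0,0.02],[0,0,-0.0035,0,0,0,0.02],[0,0,-0.0035,0,0,0,0.02]],
])

```text
time_s: 10.35
ee_pos: [0.6173, -0.0807, 0.144]
tool_rot: [0.836, 0.548, 0.001, 0.001]
ft_force: [3.0, -2.3, 3.4]
opening: 0.0271
```

drive_tool([
  [[0,0,0,0,0,0,0.036],[0,0,0,0,0,0,0.036],[0,0,0,0,0,0,0.036],[0,0,0,0,0,0,0.046],[0,0,0,0,0,0,0.046]],
])

```text
time_s: 10.77
ee_pos: [0.6161, -0.0801, 0.1432]
tool_rot: [0.836, 0.548, -0.0, -0.001]
ft_force: [0.6, 0.2, -0.1]
opening: 0.046
```

drive_tool([
  [[0,0,-0.01,0,0,0,0.046],[0,0,-0.03,0,0,0,0.046],[0,0,-0.06,0,0,0,0.046],[0,0,-0.08,0,0,0,0.046],[0,0,-0.08,0,0,0,0.0],[0,0,-0.08,0,0,0,0.0],[0,0,-0.08,0,0,0,0.0],[0,0,-0.08,0,0,0,0.0]],
])

```text
time_s: 11.43
ee_pos: [0.6157, -0.0805, 0.2226]
tool_rot: [0.836, 0.548, -0.001, -0.001]
ft_force: [0.3, 0.2, -0.7]
opening: 0.0003
```

```bash
python3 look.py 6 | grep -v hist; python3 -c "
from h import *
go(.6173,-.0805,.18,66.5)"
```

```text
top of wedge z 101.13611324825379 ((-1.24029541015625, 66.08930969238281), (48.129459381103516, 28.105670928955078), 0.2063266932964325)
top of wedge z 100.57648698689195 ((0.7997722625732422, 64.06594848632812), (32.76898956298828, 50.24856185913086), 89.98246002197266)
top of wedge z 100.92337093038005 ((-3.1420021057128906, 66.49236297607422), (28.20970344543457, 47.46429443359375), 89.89551544189453)
now [ 0.6159 -0.0806  0.2226] t 11.58 open -0.0002 F [-0.09 -1.01 -1.49]
shift [0.0006 0.0013 0.0426] turn [-0.11  0.04 -0.01]
```

View pics/wrist6.png

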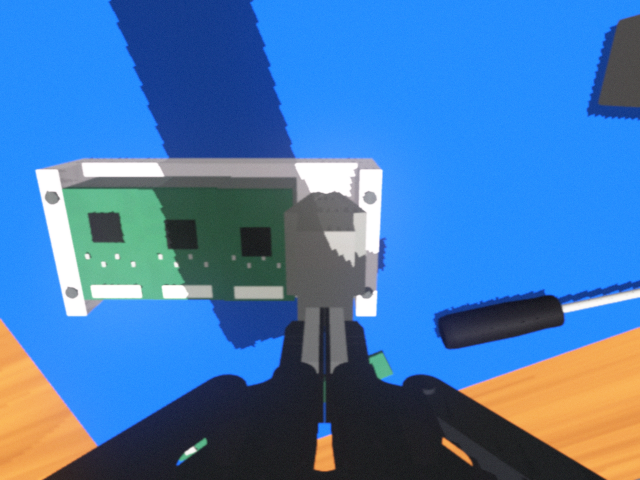

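View pics/side6.png

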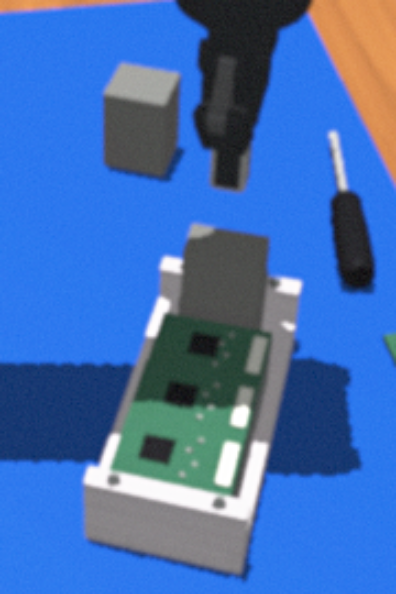

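The wedge stands free at y = 66.1 mm, upright, with the row tight. I'll check it with a short press on its top using closed fingers.

drive_tool([
  [[0.0005,0.001,0.015,0,0,0,0.0],[0.0005,0.001,0.03,0,0,0,0.0],[0.0005,0.001,0.04,0,0,0,0.0],[0.0005,0.001,0.044,0,0,0,0.0],[0.0005,0.001,0.044,0,0,0,0.0]],
])

```text
time_s: 12.0
ee_pos: [0.6168, -0.0805, 0.1782]
tool_rot: [0.836, 0.548, -0.001, -0.001]
ft_force: [-0.1, -1.0, 0.6]
opening: -0.0003
```

drive_tool([
  [[0,0,0.001,0,0,0,0.0],[0,0,0.002,0,0,0,0.0],[0,0,0.003,0,0,0,0.0],[0,0,0.004,0,0,0,0.0],[0,0,0.004,0,0,0,0.0]],
])

```text
time_s: 12.42
ee_pos: [0.6177, -0.0806, 0.176]
tool_rot: [0.836, 0.548, 0.0, 0.0]
ft_force: [0.1, 0.5, -0.6]
opening: 0.0002
```

drive_tool([
  [[0,0,0.001,0,0,0,0.0],[0,0,0.002,0,0,0,0.0],[0,0,0.002,0,0,0,0.0]],
])

```text
time_s: 12.67
ee_pos: [0.6179, -0.0806, 0.1748]
tool_rot: [0.836, 0.548, 0.001, 0.0]
ft_force: [-0.8, -0.2, 4.4]
opening: -0.0003
```

drive_tool([
  [[0,0,0.001,0,0,0,0.0],[0,0,0.002,0,0,0,0.0],[0,0,0.002,0,0,0,0.0]],
])

```text
time_s: 12.92
ee_pos: [0.6185, -0.0808, 0.1745]
tool_rot: [0.836, 0.548, 0.001, 0.001]
ft_force: [-3.8, 0.2, 11.7]
opening: 0.0002
```

drive_tool([
  [[0,0,0.001,0,0,0,0.0],[0,0,0.002,0,0,0,0.0],[0,0,0.002,0,0,0,0.0]],
])

```text
time_s: 13.17
ee_pos: [0.619, -0.0809, 0.1742]
tool_rot: [0.836, 0.548, 0.002, 0.001]
ft_force: [-6.6, 0.4, 18.9]
opening: -0.0001
```

drive_tool([
  [[0,0,0,0,0,0,0.0],[0,0,-0.004,0,0,0,0.0],[0,0,-0.01,0,0,0,0.0],[0,0,-0.03,0,0,0,0.0],[0,0,-0.06,0,0,0,0.0],[0,0,-0.08,0,0,0,0.0],[0,0,-0.08,0,0,0,0.0],[0,0,-0.08,0,0,0,0.0]],
])

```text
time_s: 13.83
ee_pos: [0.6182, -0.0808, 0.2511]
tool_rot: [0.836, 0.548, 0.001, 0.001]
ft_force: [-0.4, 1.0, 0.6]
opening: -0.0003
```

```bash
python3 look.py 7 | grep -v hist
```

```text
top of wedge z 100.85023559480614 ((1.4273853302001953, 66.46350860595703), (51.46713638305664, 28.056947708129883), 0.14190860092639923)
top of wedge z 100.27363545732032 ((1.7467784881591797, 63.159690856933594), (32.732025146484375, 50.27521896362305), 89.0511245727539)
top of wedge z 100.67798448348083 ((-0.3330535888671875, 66.71430206298828), (28.331937789916992, 51.144004821777344), 89.6928939819336)
```

View pics/wrist7.png

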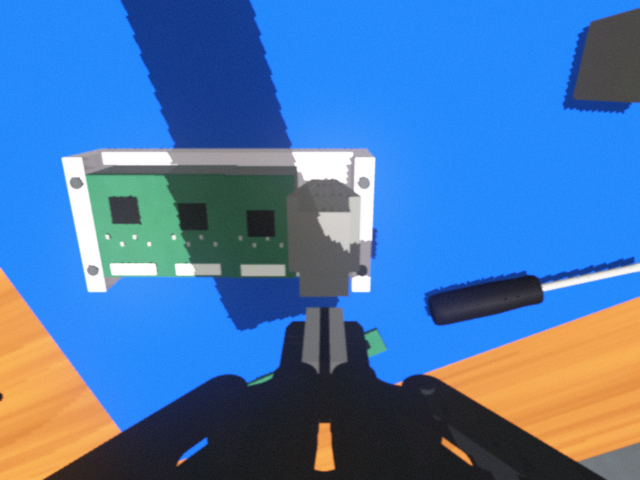

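View pics/side7.png

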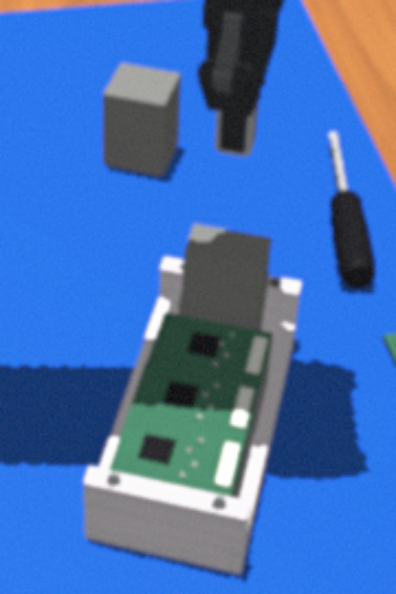

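The wedge stands upright in the gap at (325,235) in the wrist picture. It moved only 0.3 mm under the second press, the three modules touch, and the tool is clear. I'm handing it in.

```bash
python3 -c "
from h import *
print(robot.job_done())"
```

```text
the job is handed in; nothing more can be done
None
```

The tapered wedge is seated in the gap, narrow end down and released. The three modules are packed tight against one another. I handed the job in at about 14 s of the 42 s allowed.

- **Pressing:** I gripped the wedge across its 28 mm grip and drove it down while held. The force was 4–8 N while the row slid, then rose steeply to 21 N, where I stopped. After letting go, I pressed once on its top with closed fingers to 19 N, and it moved only about 0.3 mm more.
- **Last checks:** The final pictures show the wedge upright at holder y ≈ 66.5 mm, about 1 mm off centre in x. Its toe is roughly 0.5–1 mm above the floor. No gaps show between the modules, and the arm is clear.
- **Disagreement:** The cameras differ by 1–3 mm. The side camera read y ≈ 63 mm for the wedge, but that outline took in part of its side face. The wrist and top cameras agree with each other.

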